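Pack a set of brass guitar slides in the tray and chock the row

TASK

Put the set of three brass guitar slides away in the felt-lined wooden tray: lay them on their sides across the tray, side by side in a closed-up row down the middle of its width, in size order with the largest against the pale cork pad at one end and the smallest last. Then set the wooden wedge down flat on the felt, in line with the row, with its black rubber slope snug up against the smallest slide, so that the row cannot roll apart. Set every piece down, do not drop it, and leave the chrome slide, the white ceramic slide and all else on the bench where they are.

Things in the scene. Friction and masses are not known exactly. Their poses are not given: they have to be found in the camera images.
- slide_large_center (a point): Large slide of the set: polished brass tube lying on its side; origin at its centre, x axis along the tube (which end is x does not matter; y and z turn as it rolls). 32 mm outside diameter, 62 mm long, bore 25 mm, about 165 g. It can be gripped across its flat end faces (62 mm), which leaves its sides free to lie against a neighbour, or across its diameter.
- slide_medium_center (a point): Medium slide of the set: polished brass tube lying on its side; origin at its centre, x axis along the tube (which end is x does not matter; y and z turn as it rolls). 26 mm outside diameter, 52 mm long, bore 20 mm, about 95 g. Gripped like the large one.
- slide_small_center (a point): Small slide of the set: polished brass tube lying on its side; origin at its centre, x axis along the tube (which end is x does not matter; y and z turn as it rolls). 20 mm outside diameter, 42 mm long, bore 14 mm, about 57 g. Gripped like the large one.
- chock_center (a point): Wedge chock, pale wood, 40 mm in x, 56 mm in y, 24 mm high, about 60 g. This point: middle of its base, 12 mm up. The black rubber slope on its -x side rises at 50 degrees from the base edge (x = -20) to the top edge (x = 0); level top from x = 0 to 20; flat upright ends at y = +-28 to grip by. With the slope touching the small slide, the slide's centre is 25 mm from here, towards -x.
- tray: Fixed shallow tray, dark wood, 184 mm in x, 160 in y, 22 high; origin at the centre of its underside, on the bench. Walls 7 mm; grey felt floor 8 mm above the bench. Inside the -x end is a 12 mm pale cork pad, its face at x = -73. Slides lie along the tray's y, near y = 0; the row runs from the cork to +x. Closed up, centres are at x = -57 (large), -28 (medium), -5 (small) and +19 (chock) mm.
- slide_chrome_center (a point): Chrome-plated steel slide, silver, same size and shape as the medium brass one. Origin and axes as for the others. Does not belong to the set: leave it where it is.
- slide_ceramic_center (a point): White glazed ceramic slide, same size and shape as the large brass one. Origin and axes as for the others. Does not belong to the set: leave it where it is.
- lacquer_center (a point): Small amber lacquer bottle with a black cap, standing; 34 mm diameter, 60 mm high; this point is 30 mm up on its axis. Leave it.
- driver_grip (a point): Screwdriver with a red handle, 150 mm long, lying on the bench; this point is in the handle. Leave it.
- pickup_center (a point): Guitar pickup with a silver cover and brass mounting lugs, 88 mm long in y, 38 mm wide, 18 mm high, lying on the bench; this point is its centre. Leave it.

How it is judged:
At the end, for the whole second after the job is handed in: Large, medium, small lie on the felt from the cork in that order, each at most 14 mm beyond its closed-up place; chock flat, slope at most 8 mm off the small one; all within 20 mm of the middle line, 0.22 rad of square, at rest, released; the other things within 30 mm of their starts (x of slide_large_center in the frame of tray between -0.061 and -0.043 m and y of slide_large_center in the frame of tray between -0.02 and 0.02 m and z of slide_large_center in the frame of tray between 0.021 and 0.028 m and angle between the x axis of each of slide_large_center, slide_medium_center, slide_small_center and the y axis of tray, either way round below 0.22 rad and x of slide_medium_center in the frame of tray between -0.0322 and -0.0142 m and y of slide_medium_center in the frame of tray between -0.02 and 0.02 m and z of slide_medium_center in the frame of tray between 0.018 and 0.025 m and x of slide_small_center in the frame of tray between -0.0094 and 0.0086 m and y of slide_small_center in the frame of tray between -0.02 and 0.02 m and z of slide_small_center in the frame of tray between 0.015 and 0.022 m and x of slide_small_center in the frame of chock_center between -0.033 and -0.021 m and y of chock_center in the frame of tray between -0.02 and 0.02 m and z of chock_center in the frame of tray between 0.017 and 0.0235 m and angle between chock_center's own z axis and vertical below 0.12 rad and angle between the y axis of chock_center and the y axis of tray, either way round below 0.22 rad and linear speed of each of slide_large, slide_medium, slide_small, chock below 0.01 m/s and angular speed of each of slide_large, slide_medium, slide_small, chock below 0.2 rad/s and distance of each of slide_chrome_center, slide_ceramic_center, lacquer_center, pickup_center, driver_grip from where it was at the start of the episode below 0.03 m); the robot touches nothing.
It fails at once if the chrome or the ceramic slide was moved by more than 30 mm (distance of any of slide_chrome_center, slide_ceramic_center from where it was at the start of the episode above 0.03 m).
It fails at once if the bottle, screwdriver or pickup was moved by more than 30 mm (distance of any of lacquer_center, driver_grip, pickup_center from where it was at the start of the episode above 0.03 m).
It fails at once if a slide or the chock was dropped: out of the fingers more than 25 mm above the felt ((height (world z) of slide_large_center above 0.049 m and contact force between the fingers and slide_large below 0.01 N) or (height (world z) of slide_medium_center above 0.046 m and contact force between the fingers and slide_medium below 0.01 N) or (height (world z) of slide_small_center above 0.043 m and contact force between the fingers and slide_small below 0.01 N) or (height (world z) of chock_center above 0.045 m and contact force between the fingers and chock below 0.01 N)).
It also fails if it takes over 96 s, if anything falls off the work surface, if the arm or the gripper's body presses on something with over 40 N, if the wrist force passes 120 N, or if a joint passes its speed limit or range.

ROBOT

A 6-joint arm with a two-finger parallel gripper is mounted at the origin on the work surface. World frame = base frame: x ahead of the robot, y to its left, z up, the work surface at z = 0. Lengths are in m, angles in rad, forces in N, time in s.
With the tool pointing down it reaches from about 0.25 to 0.725 m from the base axis. Payload 4 kg.
Tool frame: the origin (TCP) lies midway between the tips of the shut fingers; the grasp point (between the pads) lies 19 mm behind it (bot.grip_point_offset is the distance from the TCP to the grasp point, in m); z points along the fingers, y is the line along which they close (so a half turn about z gives the same grasp; the last joint's range is limited). The gripper opens to 85 mm and grips with 20 to 120 N. Pads are 22 mm wide; open, the fingers measure 114 mm over their backs; the gripper's body (76 mm by 85 mm) begins 54 mm behind the grasp point. The pads swing forward as they close: fully open they stand 13 mm farther back than shut.
Start: joints at [-1.187, 0.241, 0.005, 1.335, 0, 1.571], TCP at [0.187, -0.464, 0.231] pointing down, gripper open.
Joint ranges: [-2.72, 2.72], [-1.05, 1.87], [-1.09, 1.28], [-1.99, 2.15], [-1.42, 1.44], [-3.14, 3.14]. Speed limits (rad/s): [2.79, 2.79, 3.14, 3.14, 3.14, 3.14].

INTERFACE

Orientations are given as a unit quaternion [x, y, z, w].
In Python, from workcell import bot gives the robot as it stands.
- The arm moves only by the tool step_arm, never from a script. Its argument "targets" is text: rows parted by semicolons, each of 7 numbers parted by spaces: the opening, from -1 (shut) to 1 (fully open), so that 0 is half open, then the shift along the world's x, y, z normalised to -1 to 1, where 1 is 0.5 m, then the turn, a rotation vector about the world's x, y, z normalised to -1 to 1, where 1 is pi/4 rad. In form: gripper x y z wx wy wz; .... A call has 1 to 10 rows; each row is the pose to reach, as a shift and turn from the pose commanded when the call began; what a row does not reach only later rows make up. A row lasts 1/12 s, in which the tool goes at most 41.7 mm and 7.16 degrees, less where a joint would pass 70% of its speed; a pose out of reach is approached as far as the arm can. A call with a number of a shift or a turn outside -1 to 1 is refused whole. A call with a gripper value outside its range is refused whole. The fingers move at their own pace and stop on an object; the grip force is fixed at half the most. Time passes only in rows, so rows that repeat a pose let the fingers close. It gives the time, the measured TCP pose, the force, the opening and the grip force at its end, in the units of the state.
- bot.get_obs(): the state, without advancing time (a new reading comes with each control period).
- bot.camera(name): name is "scene" or "top"; returns the picture (420x560x3 uint8, red, green, blue); there is no depth.
- bot.camera_info(name): a dict with "vertical_fov" (degrees; the focal length in pixels is half the picture's height over the tangent of half this angle, whatever the lens; pixels are square), "cx", "cy" (the principal point, pixels), "pose" (4x4, takes a point from camera to world coordinates). Camera axes: x right, y up, looking along -z (the intrinsics and any distortion apply to the point x, -y, -z); pixel columns grow to the right and rows downward; lengths in m; the calibration is good to about 2 mm. A picture is of the moment at which its call begins. camera_info takes no time and is no camera call.
- bot.job_done(): hands the job in; it is judged then, once.
The state is a dict: "clock": time; "joint_pos": joint angles; "joint_vel": joint speeds; "tau": joint torques, N m; "eef_pos": TCP position; "tool_rot": TCP orientation; "ft_force": force on the tool from outside, world axes, zero at the start; "ft_torque": the same for the moment, N m; "grip_width": finger opening in m; "grasp_force": force on a finger pad.
Only numpy, scipy, OpenCV 4.12 (cv2) and the standard library are available. Lean on these libraries where they do the work, as an engineer would, in place of code of your own. Each camera call takes 0.05 s, during which the arm holds its last target. There are 200 camera calls.

## Working session

There is one attempt and no reset: what is moved stays moved. The work goes in short steps, Python scripts to look and compute and a tool call to move; the robot and the scene stay as the last step left them, time stands still between calls to the robot, and variables do not carry over. Pictures are saved under pics/ and viewed, at most 14 in all, crops included, and the job is handed in when it is done.

Besides the shell and the picture viewer there is one more tool, called after "Call:" by a JSON object that holds its "fn" and its "kwargs". step_arm: Moves the arm, as the interface text tells. Scaled input: -1 to 1 covers 0.5 m each way for a shift and pi/4 rad each way for a turn. Its arguments: {"type":"object","properties":{"targets":{"type":"string"}},"required":["targets"]}

```bash
mkdir -p pics; ls; cat > h.py <<'E'
import numpy as np,cv2
from workcell import bot
def snap(n,name,crop=None,s=1):
    im=bot.camera(n); cv2.imwrite('pics/full_'+name,im[:,:,::-1])
    if crop: u0,v0,u1,v1=crop; im=im[v0:v1,u0:u1]
    im=cv2.resize(im,None,fx=s,fy=s,interpolation=cv2.INTER_CUBIC)
    cv2.imwrite('pics/'+name,im[:,:,::-1]); return im
def px2w(n,u,v,z):
    c=bot.camera_info(n); f=210/np.tan(np.radians(c['vertical_fov'])/2); P=np.array(c['pose'])
    uv=np.array([[[u,v]]],float); d=c.get('distortion',None)
    K=np.array([[f,0,c['cx']],[0,f,c['cy']],[0,0,1]])
    x,y=cv2.undistortPoints(uv,K,np.array(d,float) if d is not None else None)[0,0]
    r=P[:3,:3]@np.array([x,-y,-1]); o=P[:3,3]
    return o+r*(z-o[2])/r[2]
def w2px(n,p):
    c=bot.camera_info(n); f=210/np.tan(np.radians(c['vertical_fov'])/2); P=np.array(c['pose'])
    q=P[:3,:3].T@(np.array(p)-P[:3,3]); d=c.get('distortion',None)
    K=np.array([[f,0,c['cx']],[0,f,c['cy']],[0,0,1]])
    r=cv2.projectPoints(np.array([[q[0],-q[1],-q[2]]]),np.zeros(3),np.zeros(3),K,np.array(d,float) if d is not None else None)[0]
    return r[0,0]
E
python3 - <<'E'
from h import *
for n in('scene','top'):print(bot.camera_info(n))
snap('top','top1.png',None,1.42);snap('scene','sc1.png',None,1.42)
o=bot.get_obs();print(o)
E
```

```text
pics
{'vertical_fov': 43.81400870275168, 'cx': 281.5339312743045, 'cy': 206.57532733188575, 'pose': array([[-0.33428196, -0.66420433,  0.66864653,  1.44592468],
       [ 0.94232584, -0.24808859,  0.22466432,  0.29233315],
       [ 0.01666055,  0.70518413,  0.70882845,  0.95727913],
       [ 0.        ,  0.        ,  0.        ,  1.        ]])}
{'vertical_fov': 56.76166912038612, 'cx': 278.64887268499484, 'cy': 208.06208359899307, 'pose': array([[ 0.0278751 ,  0.98358931, -0.17825556,  0.44908624],
       [-0.99957622,  0.02593106, -0.01322696,  0.00453758],
       [-0.00838755,  0.17854872,  0.98389532,  0.8885492 ],
       [ 0.        ,  0.        ,  0.        ,  1.        ]])}
{'clock': 0.1, 'joint_pos': array([-1.18698071e+00,  2.41330087e-01,  3.86677431e-03,  1.33520772e+00,
        2.84591131e-05,  1.57082281e+00]), 'joint_vel': array([-5.51230943e-04,  5.71019761e-05,  2.62239758e-03,  2.85014552e-04,
       -6.55395937e-04, -1.29450839e-03]), 'tau': array([ 1.49572192e-03, -3.73137259e+01,  2.53010094e+01,  1.08707426e-02,
        1.05464548e-05, -1.00248488e-05]), 'eef_pos': array([ 0.18702705, -0.4630942 ,  0.23050874]), 'tool_rot': array([ 9.81644238e-01,  1.90718934e-01, -1.64827468e-04, -9.22858785e-04]), 'ft_force': array([-0.35328143,  0.10155551,  0.12559289]), 'ft_torque': array([-0.00573667,  0.04603939,  0.00450728]), 'grasp_force': 0.0, 'grip_width': 0.08523050597391739}
```

View pics/top1.png

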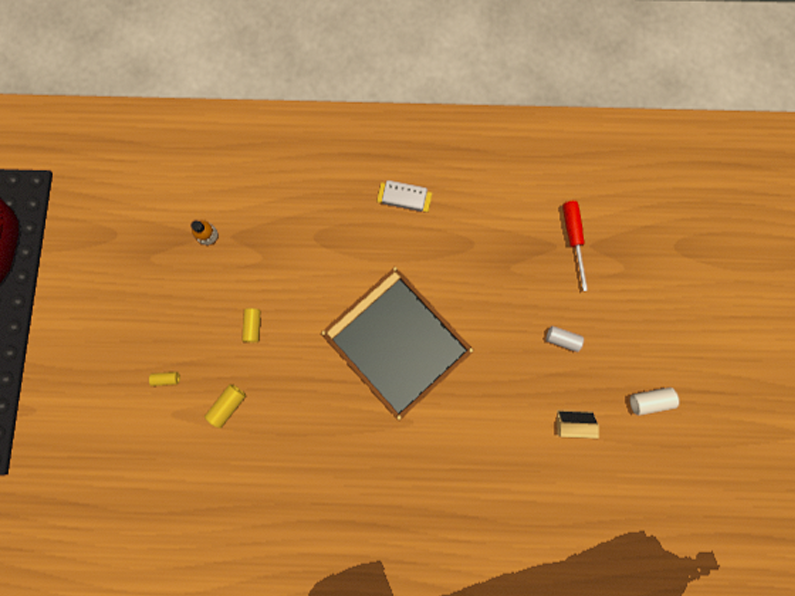

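View pics/sc1.png

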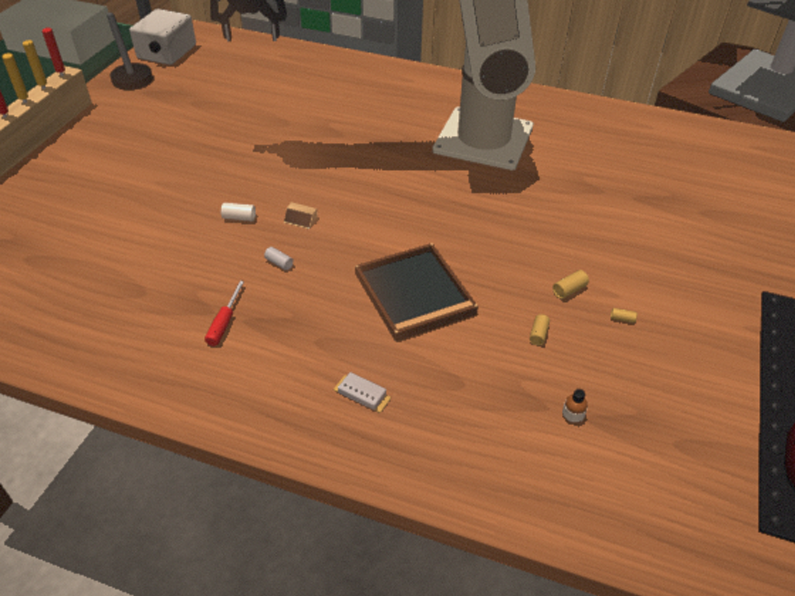

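The top view shows the brass slides at left: large (225,406), medium (251,325), small (164,379). The tray is in the middle, rotated about 45° with its cork side up-left. The chock is at (577,425) with its slope towards the top of the picture. Next I'll enlarge these areas.

```bash
python3 - <<'E'
import cv2,numpy as np
im=cv2.imread('pics/full_top1.png')
a=im[210:305,100:192]; b=im[282:316,384:430]; t=im[184:300,222:338]
def rs(x,s): return cv2.resize(x,None,fx=s,fy=s,interpolation=cv2.INTER_CUBIC)
cv2.imwrite('pics/a.png',rs(a,6))
c=np.zeros((580,800,3),np.uint8); T=rs(t,5); c[:580,:580]=T
B=rs(b,4.5); c[0:B.shape[0],585:585+B.shape[1]]=B; cv2.imwrite('pics/b.png',c)
E
```

```text
(no output)
```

View pics/a.png

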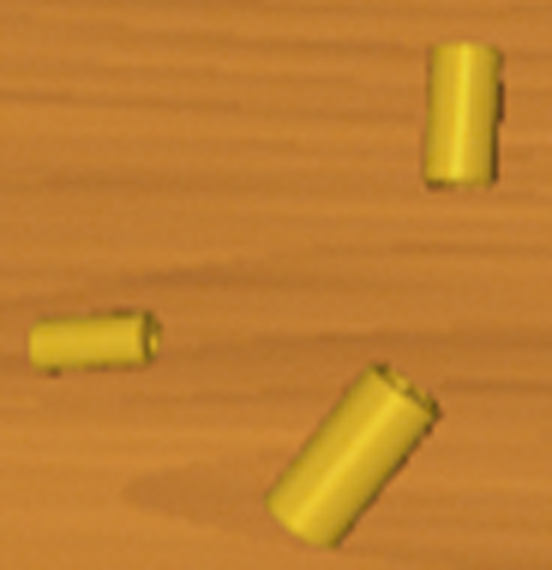

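View pics/b.png

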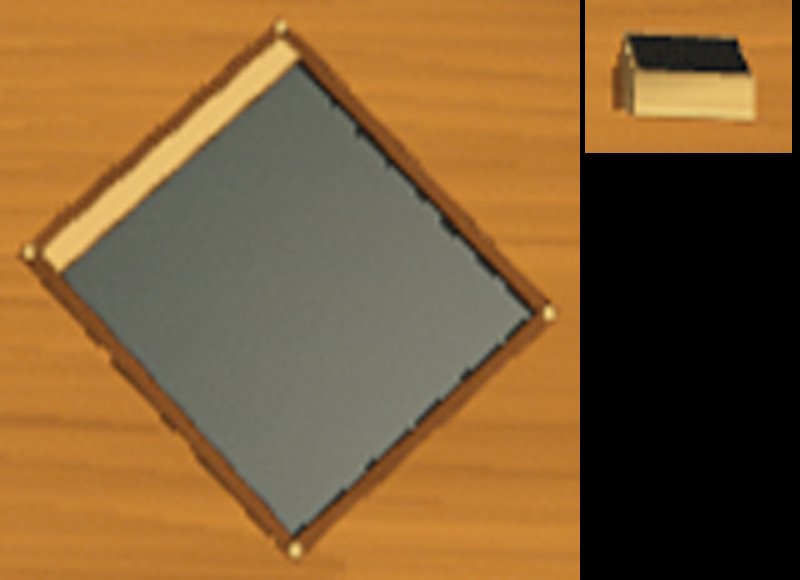

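```bash
cat > m.py <<'E'
from h import *
def rep(nm,pts,s,u0,v0,z,ou=0):
    w=np.array([px2w('top',u0+(x-ou+.5)/s-.5,v0+(y+.5)/s-.5,z)[:2] for x,y in pts])
    e=np.linalg.norm(np.roll(w,-1,0)-w,axis=1)
    print(nm,'c',w.mean(0).round(4),'edges',e.round(4)); 
    for k in (0,1):
        d=(w[(k+1)%4]-w[k])-(w[(k+3)%4]-w[(k+2)%4]); print('  dir',k,np.degrees(np.arctan2(d[1],d[0])).round(1))
    print(w.round(4).tolist())
E
python3 - <<'E'
from m import *
rep('large',[(377,366),(268,500),(332,546),(439,410)],6,100,210,.016)
rep('med',[(434,43),(427,184),(495,187),(501,47)],6,100,210,.013)
rep('small',[(30,325),(155,313),(158,358),(35,368)],6,100,210,.01)
rep('tray',[(281,27),(28,252),(295,550),(548,313)],5,222,184,.022)
rep('chockblack24',[(627,36),(738,39),(750,72),(635,72)],4.5,384,282,.024,585)
rep('chockpale24',[(635,72),(750,72),(754,120),(635,117)],4.5,384,282,.024,585)
im=cv2.imread('pics/full_sc1.png')[138:165,190:235]
cv2.imwrite('pics/c.png',cv2.resize(im,None,fx=10,fy=10,interpolation=cv2.INTER_CUBIC))
E
```

```text
large c [0.4266 0.2763] edges [0.0613 0.0295 0.0612 0.0287]
  dir 0 144.3
  dir 1 -122.3
[[0.4592, 0.2706], [0.4096, 0.3067], [0.3939, 0.2818], [0.4438, 0.2463]]
med c [0.5539 0.246 ] edges [0.0538 0.0258 0.0534 0.0257]
  dir 0 -178.4
  dir 1 -91.4
[[0.5811, 0.2596], [0.5274, 0.2581], [0.5269, 0.2324], [0.5803, 0.2339]]
small c [0.4656 0.379 ] edges [0.0469 0.0168 0.046  0.0162]
  dir 0 -83.4
  dir 1 -168.9
[[0.4708, 0.4039], [0.4765, 0.3574], [0.4599, 0.3546], [0.455, 0.4003]]
tray c [0.5335 0.0132] edges [0.1533 0.177  0.1526 0.1766]
  dir 0 134.0
  dir 1 -136.0
[[0.6503, 0.0194], [0.544, 0.1298], [0.4169, 0.0067], [0.523, -0.103]]
chockblack24 c [ 0.4243 -0.2659] edges [0.0534 0.0162 0.0552 0.0172]
  dir 0 -89.1
  dir 1 -165.0
[[0.4323, -0.2371], [0.4324, -0.2904], [0.417, -0.2956], [0.4154, -0.2405]]
chockpale24 c [ 0.4053 -0.2682] edges [0.0552 0.0224 0.0567 0.0211]
  dir 0 -89.1
  dir 1 -179.3
[[0.4154, -0.2405], [0.417, -0.2956], [0.3946, -0.2967], [0.3944, -0.24]]
```

View pics/c.png

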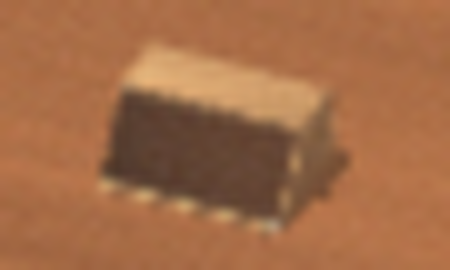

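The scene crop shows the black slope facing the camera (world +x) and the pale top above it. The tray stud spacing measures 177 x 153 mm, as it should, so the calibration can be trusted. Moving towards the large slide now.

Call:
{"fn": "step_arm", "kwargs": {"targets": "1 0.24 0.74 -0.06 0 0 0.718;1 0.24 0.74 -0.06 0 0 0.718;1 0.24 0.74 -0.06 0 0 0.718;1 0.24 0.74 -0.06 0 0 0.718;1 0.24 0.74 -0.06 0 0 0.718;1 0.24 0.74 -0.06 0 0 0.718;1 0.24 0.74 -0.06 0 0 0.718;1 0.24 0.74 -0.06 0 0 0.718;1 0.24 0.74 -0.06 0 0 0.718;1 0.24 0.74 -0.06 0 0 0.718"}}

```text
clock: 0.93
eef_pos: [0.3072, -0.0896, 0.2008]
tool_rot: [0.889, 0.459, 0.0, -0.001]
ft_force: [0.8, -1.0, 0.3]
grip_width: 0.0851
grasp_force: 0.0
```

Call:
{"fn": "step_arm", "kwargs": {"targets": "1 0.24 0.74 -0.2 0 0 0;1 0.24 0.74 -0.2 0 0 0;1 0.24 0.74 -0.2 0 0 0;1 0.24 0.74 -0.2 0 0 0;1 0.24 0.74 -0.2 0 0 0;1 0.24 0.74 -0.2 0 0 0;1 0.24 0.74 -0.2 0 0 0;1 0.24 0.74 -0.2 0 0 0;1 0.24 0.74 -0.2 0 0 0;1 0.24 0.74 -0.2 0 0 0"}}

```text
clock: 1.77
eef_pos: [0.4275, 0.2798, 0.0998]
tool_rot: [0.889, 0.457, -0.0, -0.0]
ft_force: [1.6, 0.3, -0.0]
grip_width: 0.0855
grasp_force: 0.0
```

```bash
cat > st.py <<'E'
from workcell import bot
from scipy.spatial.transform import Rotation as R
import numpy as np,sys
o=bot.get_obs();y=R.from_quat(o['tool_rot']).as_matrix()
print(o['clock'],o['eef_pos'].round(4),'yaw',np.degrees(np.arctan2(y[1,1],y[0,1])).round(2),'zdown',y[:,2].round(3),'j6',np.degrees(o['joint_pos'][[0,5]]).round(1),'w',round(o['grip_width'],4),o['grasp_force'],o['ft_force'].round(1))
E
python3 st.py
```

```text
1.7667 [0.4275 0.2798 0.0998] yaw -35.56 zdown [-0.  0. -1.] j6 [ 33.2 158.7] w 0.0855 0.0 [ 1.6  0.3 -0. ]
```

Call:
{"fn": "step_arm", "kwargs": {"targets": "1 -0.002 -0.007 -0.06 0 0 0;1 -0.002 -0.007 -0.12 0 0 0;1 -0.002 -0.007 -0.17 0 0 0;1 -0.002 -0.007 -0.194 0 0 0;1 -0.002 -0.007 -0.194 0 0 0;-0.2 -0.002 -0.007 -0.194 0 0 0;-0.2 -0.002 -0.007 -0.194 0 0 0;-0.2 -0.002 -0.007 -0.194 0 0 0;-0.2 -0.002 -0.007 -0.194 0 0 0;-0.2 -0.002 -0.007 -0.194 0 0 0"}}

```text
clock: 2.6
eef_pos: [0.4273, 0.2735, 0.0057]
tool_rot: [0.89, 0.456, 0.001, -0.0]
ft_force: [0.5, -0.1, 3.3]
grip_width: 0.0608
grasp_force: 66.4
```

```bash
python3 st.py; python3 -c "
from h import *
a=snap('top','g1.png',(120,220,200,300),5);b=snap('scene','g1s.png',(360,150,450,240),4.4)
b=cv2.resize(b,(400,400));cv2.imwrite('pics/g1b.png',np.hstack([a,b])[:,:,::-1])"
```

```text
2.6 [0.4273 0.2735 0.0057] yaw -35.71 zdown [ 0.003  0.002 -1.   ] j6 [ 32.6 158.3] w 0.0608 66.43585324287415 [ 0.5 -0.1  3.3]
```

View pics/g1b.png

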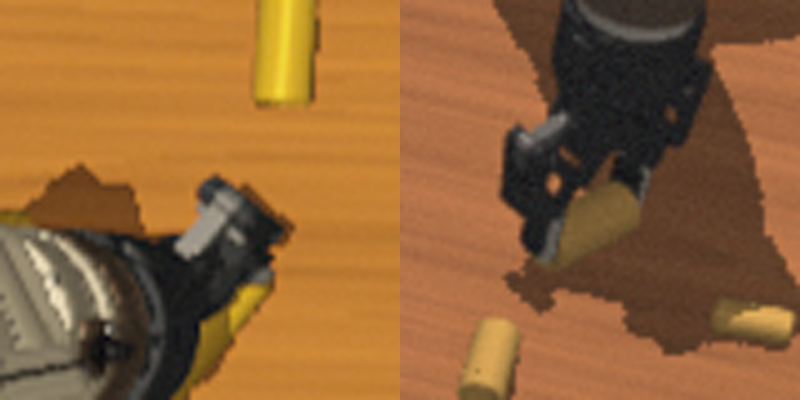

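Call:
{"fn": "step_arm", "kwargs": {"targets": "-0.2 0 0 0.08 0 0 0;-0.2 0 0 0.16 0 0 0;-0.2 0.07 -0.11 0.2 0 0 -0.06;-0.2 0.14 -0.22 0.2 0 0 -0.12;-0.2 0.2 -0.3 0.2 0 0 -0.18;-0.2 0.25 -0.38 0.2 0 0 -0.229;-0.2 0.28 -0.425 0.2 0 0 -0.229;-0.2 0.296 -0.447 0.2 0 0 -0.229;-0.2 0.296 -0.447 0.2 0 0 -0.229;-0.2 0.296 -0.447 0.2 0 0 -0.229"}}

```text
clock: 3.53
eef_pos: [0.5765, 0.0449, 0.1039]
tool_rot: [0.928, 0.372, 0.0, 0.001]
ft_force: [-0.4, -0.0, -2.5]
grip_width: 0.0606
grasp_force: 66.8
```

```bash
python3 st.py; python3 -c "
from h import *
a=snap('top','p1.png',(222,184,322,284),4);b=snap('scene','p1s.png',(240,160,340,260),4)
cv2.imwrite('pics/p1b.png',np.hstack([a,b])[:,:,::-1])";python3 st.py
```

```text
3.5333 [0.5765 0.0449 0.1039] yaw -46.37 zdown [ 0.002 -0.002 -1.   ] j6 [  4.5 140.9] w 0.0606 66.75349116325378 [-0.4 -0.  -2.5]
3.6333 [0.5737 0.0485 0.1035] yaw -46.13 zdown [-0.002  0.    -1.   ] j6 [  4.8 140.9] w 0.0608 66.75036191940308 [-0.9  0.5 -2. ]
```

View pics/p1b.png

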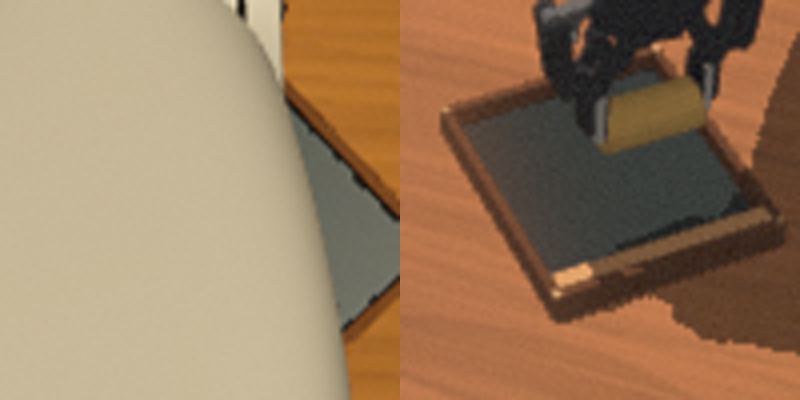

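Call:
{"fn": "step_arm", "kwargs": {"targets": "-0.2 -0.007 0 -0.05 0 0 0;-0.2 -0.007 0 -0.1 0 0 0;-0.2 -0.007 0 -0.14 0 0 0;-0.2 -0.007 0 -0.165 0 0 0;-0.2 -0.007 0 -0.175 0 0 0;-0.2 -0.007 0 -0.183 0 0 0;-0.2 -0.007 0 -0.183 0 0 0;-0.2 -0.005 0.002 -0.183 0 0 0;-0.2 -0.003 0.004 -0.183 0 0 0;-0.2 -0.003 0.004 -0.183 0 0 0"}}

```text
clock: 4.47
eef_pos: [0.5724, 0.0518, 0.0137]
tool_rot: [0.927, 0.375, -0.0, 0.0]
ft_force: [-4.8, -1.0, 5.3]
grip_width: 0.061
grasp_force: 67.7
```

```bash
python3 st.py; python3 -c "
from h import *
b=snap('scene','p2.png',(240,170,340,240),7)"
```

```text
4.4667 [0.5724 0.0518 0.0137] yaw -45.95 zdown [-0. -0. -1.] j6 [  5.2 141.1] w 0.061 67.66165852546692 [-4.8 -1.   5.3]
```

View pics/p2.png

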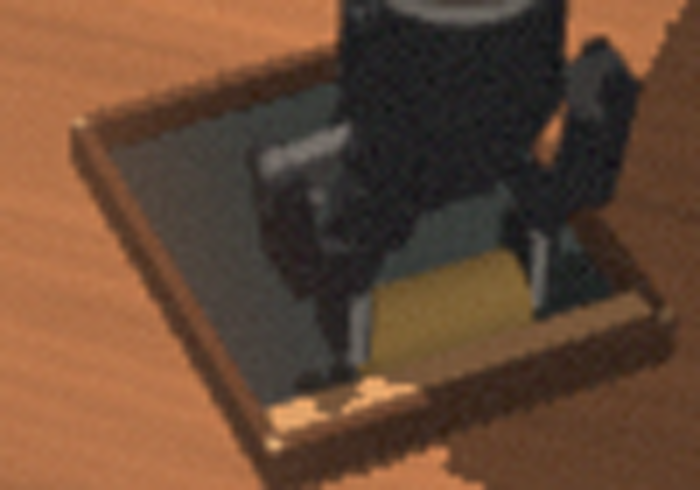

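Call:
{"fn": "step_arm", "kwargs": {"targets": "0.8 -0 0 0 0 0 0;0.8 0 0 0 0 0 0;0.8 0 0 0 0 0 0;0.8 0 0 0.03 0 0 0;1 0 0 0.1 0 0 0;1 0 0 0.18 0 0 0;1 0 0.08 0.2 0 0 0.2;1 -0.01 0.16 0.2 0 0 0.36;1 -0.02 0.24 0.2 0 0 0.52;1 -0.03 0.32 0.2 0 0 0.68"}}

```text
clock: 5.35
eef_pos: [0.5583, 0.2129, 0.1136]
tool_rot: [0.804, 0.594, 0.001, 0.0]
ft_force: [0.9, -0.4, -0.3]
grip_width: 0.0853
grasp_force: 0.0
```

```bash
python3 st.py; python3 -c "
from h import *
b=snap('scene','p3.png',(240,170,340,240),7)"
```

```text
5.35 [0.5583 0.2129 0.1136] yaw -17.08 zdown [ 0.002  0.001 -1.   ] j6 [ 20.9 128. ] w 0.0853 0.0 [ 0.9 -0.4 -0.3]
```

View pics/p3.png

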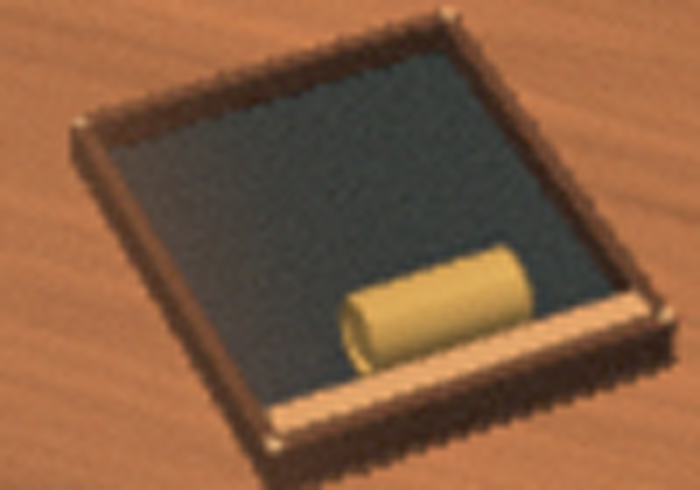

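Call:
{"fn": "step_arm", "kwargs": {"targets": "1 -0.007 0.07 0 0 0 0.16;1 -0.007 0.07 -0.03 0 0 0.32;1 -0.007 0.07 -0.07 0 0 0.378;1 -0.007 0.07 -0.14 0 0 0.378;1 -0.007 0.07 -0.19 0 0 0.378;1 -0.007 0.07 -0.219 0 0 0.378;1 -0.007 0.07 -0.219 0 0 0.378;-0.4 -0.007 0.07 -0.219 0 0 0.378;-0.4 -0.007 0.07 -0.219 0 0 0.378;-0.4 -0.007 0.07 -0.219 0 0 0.378"}}

```text
clock: 6.23
eef_pos: [0.5558, 0.247, 0.0052]
tool_rot: [0.709, 0.705, 0.002, 0.001]
ft_force: [1.0, 0.1, 9.4]
grip_width: 0.0512
grasp_force: 8.8
```

Call:
{"fn": "step_arm", "kwargs": {"targets": "-0.4 0 0 0 0 0 0;-0.4 0 0 0 0 0 0;-0.4 0 0 0 0 0 0;-0.4 0 0 0.04 0 0 0;-0.4 0 0 0.12 0 0 0;-0.4 0 0 0.2 0 0 0;-0.4 0 0 0.2 0 0 0;-0.4 0 0 0.2 0 0 0"}}

```text
clock: 6.9
eef_pos: [0.5565, 0.2474, 0.107]
tool_rot: [0.709, 0.705, 0.004, 0.001]
ft_force: [-0.1, 0.7, -1.9]
grip_width: 0.0504
grasp_force: 63.4
```

```bash
python3 st.py
```

```text
6.9 [0.5565 0.2474 0.107 ] yaw -0.35 zdown [ 0.007  0.003 -1.   ] j6 [ 24.  114.3] w 0.0504 63.406734466552734 [-0.1  0.7 -1.9]
```

Call:
{"fn": "step_arm", "kwargs": {"targets": "-0.4 0 -0.05 0 0 0 -0.12;-0.4 0 -0.12 0 0 0 -0.25;-0.4 0 -0.19 0 0 0 -0.38;-0.4 0 -0.26 0 0 0 -0.5;-0.4 0 -0.33 0 0 0 -0.6;-0.4 -0.003 -0.38 0 0 0 -0.7;-0.4 -0.003 -0.41 0 0 0 -0.8;-0.4 -0.003 -0.428 0 0 0 -0.9;-0.4 -0.003 -0.428 0 0 0 -0.95;-0.4 -0.003 -0.428 0 0 0 -0.95"}}

```text
clock: 7.73
eef_pos: [0.5512, 0.0313, 0.1016]
tool_rot: [0.918, 0.397, -0.002, -0.001]
ft_force: [0.3, 0.5, -0.9]
grip_width: 0.0504
grasp_force: 63.3
```

Call:
{"fn": "step_arm", "kwargs": {"targets": "-0.4 0 0 -0.04 0 0 -0.064;-0.4 0 0 -0.1 0 0 -0.064;-0.4 0 0 -0.14 0 0 -0.064;-0.4 0 0 -0.16 0 0 -0.064;-0.4 0 0 -0.16 0 0 -0.064"}}

```text
clock: 8.15
eef_pos: [0.5495, 0.0326, 0.0199]
tool_rot: [0.927, 0.375, -0.004, -0.001]
ft_force: [-0.3, -0.5, -0.6]
grip_width: 0.0506
grasp_force: 63.3
```

```bash
python3 st.py; python3 -c "
from h import *
b=snap('scene','p4.png',(240,160,340,235),7)"; python3 st.py
```

```text
8.15 [0.5495 0.0326 0.0199] yaw -45.9 zdown [-0.007 -0.    -1.   ] j6 [  3.4 139.3] w 0.0506 63.33864212036133 [-0.3 -0.5 -0.6]
8.2 [0.5511 0.0326 0.0217] yaw -45.91 zdown [-0.004 -0.    -1.   ] j6 [  3.4 139.3] w 0.0505 63.33867788314819 [ 0.3 -0.1  0.3]
```

View pics/p4.png

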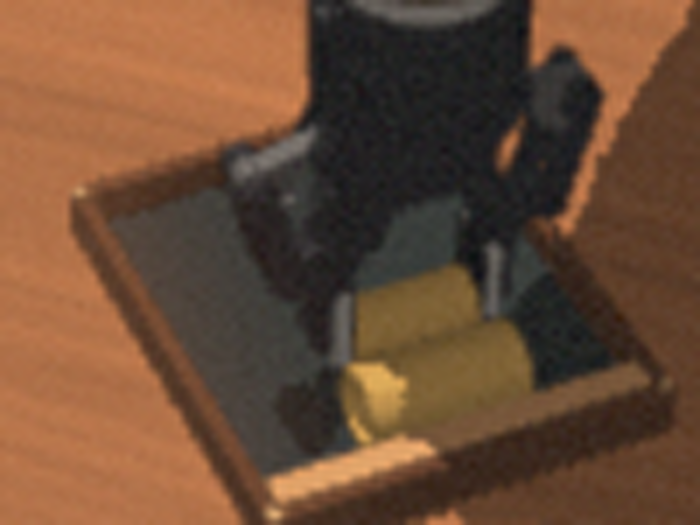

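Call:
{"fn": "step_arm", "kwargs": {"targets": "-0.4 0 0 -0.012 0 0 0;-0.4 0 0 -0.02 0 0 0;-0.4 0 0 -0.024 0 0 0;-0.4 0.001 0.001 -0.024 0 0 0;-0.4 0.003 0.003 -0.024 0 0 0;-0.4 0.003 0.003 -0.024 0 0 0"}}

```text
clock: 8.7
eef_pos: [0.5545, 0.033, 0.0135]
tool_rot: [0.927, 0.375, 0.0, 0.001]
ft_force: [-4.5, -3.2, 8.7]
grip_width: 0.0508
grasp_force: 64.6
```

Call:
{"fn": "step_arm", "kwargs": {"targets": "0.3 0 0 0 0 0 0;0.5 0 0 0 0 0 0;0.5 0 0 0 0 0 0;0.5 0 0 0.02 0 0 0;0.7 0 0 0.08 0 0 0;1 0 0 0.16 0 0 0;1 0 0.05 0.2 0 0 0;1 -0.03 0.12 0.2 0 0 0;1 -0.05 0.19 0.2 0 0 0;1 -0.07 0.26 0.2 0 0 0"}}

```text
clock: 9.53
eef_pos: [0.5195, 0.1652, 0.1131]
tool_rot: [0.927, 0.374, 0.001, -0.0]
ft_force: [0.5, 0.4, -0.1]
grip_width: 0.0852
grasp_force: 0.0
```

```bash
python3 st.py; python3 -c "
from h import *
b=snap('scene','p5.png',(240,160,340,235),7)"
```

```text
9.5333 [0.5195 0.1652 0.1131] yaw -46.05 zdown [ 0.003  0.001 -1.   ] j6 [ 17.6 153.7] w 0.0852 0.0 [ 0.5  0.4 -0.1]
```

View pics/p5.png

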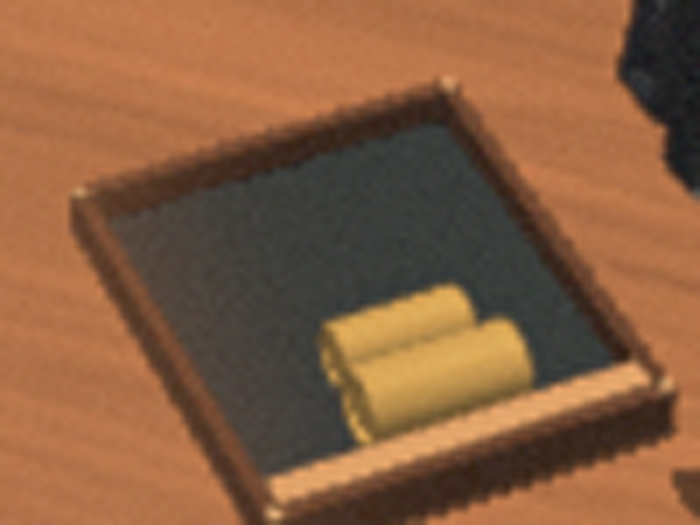

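Call:
{"fn": "step_arm", "kwargs": {"targets": "1 -0.017 0.07 0 0 0 0.15;1 -0.035 0.14 0 0 0 0.3;1 -0.05 0.2 0 0 0 0.45;1 -0.065 0.26 0 0 0 0.6;1 -0.08 0.32 0 0 0 0.75;1 -0.1 0.4 0 0 0 0.9;1 -0.107 0.431 0 0 0 1;1 -0.107 0.431 0 0 0 1"}}

```text
clock: 10.25
eef_pos: [0.4647, 0.3837, 0.1119]
tool_rot: [0.71, 0.704, 0.001, -0.001]
ft_force: [0.2, -0.6, -0.0]
grip_width: 0.0852
grasp_force: 0.0
```

Call:
{"fn": "step_arm", "kwargs": {"targets": "1 0 0 0 0 0 0.15;1 0 0 0 0 0 0.3;1 0 0 0 0 0 0.45;1 0 0 0 0 0 0.6;1 0 0 0 0 0 0.75;1 0 0 0 0 0 0.9;1 0 0 0 0 0 1;1 0 0 0 0 0 1"}}

```text
clock: 10.92
eef_pos: [0.4662, 0.3784, 0.1118]
tool_rot: [0.391, 0.92, -0.0, 0.0]
ft_force: [1.8, -0.5, -0.2]
grip_width: 0.0856
grasp_force: 0.0
```

Call:
{"fn": "step_arm", "kwargs": {"targets": "1 0 0 0 0 0 0.15;1 0 0 0 0 0 0.3;1 0 0 0 0 0 0.45;1 0 0 0 0 0 0.6;1 0 0 0 0 0 0.75;1 0 0 0 0 0 0.9;1 0 0 0 0 0 1;1 0 0 0 0 0 1"}}

```text
clock: 11.58
eef_pos: [0.466, 0.3787, 0.1116]
tool_rot: [0.01, 1.0, -0.0, 0.0]
ft_force: [0.6, 0.0, -0.5]
grip_width: 0.0852
grasp_force: 0.0
```

Call:
{"fn": "step_arm", "kwargs": {"targets": "1 0 0 0 0 0 0.15;1 0 0 -0.04 0 0 0.169;1 0 0 -0.08 0 0 0.169;1 0 0 -0.08 0 0 0.169;1 0 0 -0.08 0 0 0.169"}}

```text
clock: 12.0
eef_pos: [0.4649, 0.3782, 0.0704]
tool_rot: [-0.056, 0.998, -0.001, -0.001]
ft_force: [0.7, -0.1, -0.1]
grip_width: 0.085
grasp_force: 0.0
```

```bash
python3 st.py; python3 -c "
from h import *
b=snap('scene','p6.png',(395,180,475,240),9)"; python3 st.py
```

```text
12.0 [0.4649 0.3782 0.0704] yaw 96.45 zdown [-0.003 -0.002 -1.   ] j6 [39.1 32.7] w 0.085 0.0 [ 0.7 -0.1 -0.1]
12.05 [0.4658 0.379  0.0716] yaw 96.48 zdown [-0. -0. -1.] j6 [39.1 32.7] w 0.0855 0.0 [-0.1  0.2  0.7]
```

View pics/p6.png

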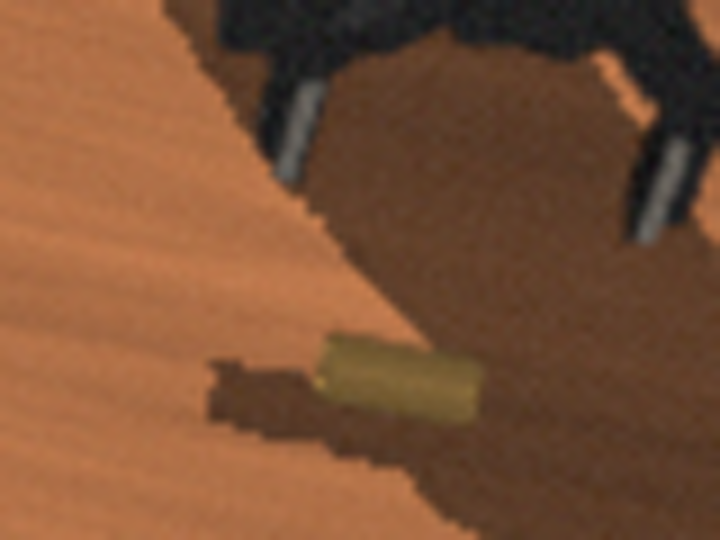

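The small slide lies squarely between the open fingers. Going down to grip it.

Call:
{"fn": "step_arm", "kwargs": {"targets": "1 0 0 -0.05 0 0 0;1 0 0 -0.1 0 0 0;1 0 0 -0.136 0 0 0;1 0 0 -0.136 0 0 0;-0.6 0 0 -0.136 0 0 0;-0.6 0 0 -0.136 0 0 0;-0.6 0 0 -0.136 0 0 0;-0.6 0 0 -0.136 0 0 0;-0.6 0 0 -0.136 0 0 0;-0.6 0 0 -0.136 0 0 0"}}

```text
clock: 12.88
eef_pos: [0.4673, 0.3807, 0.0058]
tool_rot: [-0.058, 0.998, 0.001, 0.002]
ft_force: [-0.6, 0.2, 6.3]
grip_width: 0.0401
grasp_force: 60.7
```

Call:
{"fn": "step_arm", "kwargs": {"targets": "-0.6 0 0 0 0 0 0;-0.6 0 0 0 0 0 0;-0.6 0 0 0.05 0 0 0;-0.6 0 0 0.12 0 0 0;-0.6 0 0 0.2 0 0 0;-0.6 0 0 0.2 0 0 0"}}

```text
clock: 13.38
eef_pos: [0.47, 0.3829, 0.1126]
tool_rot: [-0.058, 0.998, 0.005, 0.006]
ft_force: [1.1, 1.6, 1.0]
grip_width: 0.0404
grasp_force: 60.8
```

```bash
python3 st.py
```

```text
13.3833 [0.47   0.3829 0.1126] yaw 96.63 zdown [ 0.012  0.01  -1.   ] j6 [39.2 32.5] w 0.0404 60.84661245346069 [1.1 1.6 1. ]
```

Call:
{"fn": "step_arm", "kwargs": {"targets": "-0.6 0.014 -0.075 0 0 0 0.09;-0.6 0.028 -0.15 0 0 0 0.18;-0.6 0.042 -0.225 0 0 0 0.27;-0.6 0.056 -0.3 0 0 0 0.36;-0.6 0.07 -0.375 0 0 0 0.45;-0.6 0.085 -0.45 0 0 0 0.54;-0.6 0.1 -0.525 0 0 0 0.63;-0.6 0.115 -0.6 0 0 0 0.73;-0.6 0.13 -0.67 0 0 0 0.834;-0.6 0.14 -0.728 0 0 0 0.834"}}

```text
clock: 14.22
eef_pos: [0.5364, 0.0128, 0.104]
tool_rot: [-0.376, 0.926, -0.001, 0.001]
ft_force: [1.0, 0.3, -0.8]
grip_width: 0.0403
grasp_force: 60.9
```

Call:
{"fn": "step_arm", "kwargs": {"targets": "-0.6 0 0 0 0 0 0;-0.6 0 0 -0.05 0 0 0;-0.6 0 0 -0.1 0 0 0;-0.6 0 0 -0.14 0 0 0;-0.6 0 0 -0.15 0 0 0;-0.6 0 0 -0.15 0 0 0;-0.6 0 0 -0.15 0 0 0"}}

```text
clock: 14.8
eef_pos: [0.5362, 0.0158, 0.029]
tool_rot: [-0.376, 0.927, -0.0, 0.0]
ft_force: [-0.2, 0.2, -0.6]
grip_width: 0.0399
grasp_force: 60.9
```

```bash
python3 st.py; python3 -c "
from h import *
b=snap('scene','p7.png',(240,160,340,235),7)"; python3 st.py
```

```text
14.8 [0.5362 0.0158 0.029 ] yaw 134.18 zdown [ 0.001  0.    -1.   ] j6 [  1.7 -42.5] w 0.0399 60.90058207511902 [-0.2  0.2 -0.6]
14.85 [0.5369 0.0158 0.0296] yaw 134.18 zdown [ 0.002  0.    -1.   ] j6 [  1.7 -42.5] w 0.0404 60.899738073349 [ 0.2  0.  -0.1]
```

View pics/p7.png

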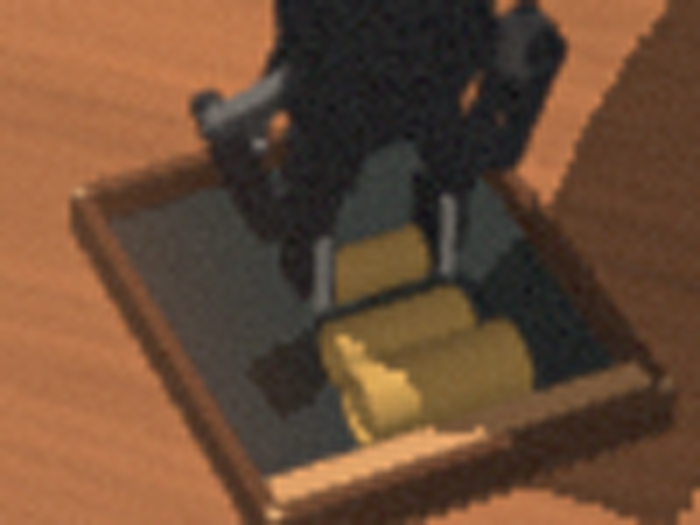

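Call:
{"fn": "step_arm", "kwargs": {"targets": "-0.6 0 0 -0.012 0 0 0;-0.6 0 0 -0.024 0 0 0;-0.6 0 0 -0.03 0 0 0;-0.6 0 0 -0.032 0 0 0;-0.6 0 0 -0.032 0 0 0"}}

```text
clock: 15.27
eef_pos: [0.536, 0.0154, 0.0137]
tool_rot: [-0.376, 0.927, -0.0, 0.001]
ft_force: [-3.6, -1.1, 9.0]
grip_width: 0.0401
grasp_force: 62.1
```

Call:
{"fn": "step_arm", "kwargs": {"targets": "0 0 0 0 0 0 0;0.2 0 0 0 0 0 0;0.2 0 0 0 0 0 0;0.2 0 0 0.02 0 0 0;0.5 0 0 0.08 0 0 0;1 0 0 0.16 0 0 0;1 -0.02 -0.06 0.2 0 0 0;1 -0.05 -0.13 0.2 0 0 0;1 -0.08 -0.2 0.2 0 0 0;1 -0.11 -0.27 0.2 0 0 0"}}

```text
clock: 16.1
eef_pos: [0.4807, -0.1207, 0.1137]
tool_rot: [-0.377, 0.926, -0.001, 0.001]
ft_force: [0.7, -0.4, -0.7]
grip_width: 0.0856
grasp_force: 0.0
```

```bash
python3 st.py; python3 -c "
from h import *
b=snap('top','p8t.png');b=snap('scene','p8.png',(240,160,340,235),7)"
```

```text
16.1 [ 0.4807 -0.1207  0.1137] yaw 134.25 zdown [ 0.002 -0.001 -1.   ] j6 [-14.1 -58.3] w 0.0856 0.0 [ 0.7 -0.4 -0.7]
```

View pics/p8.png

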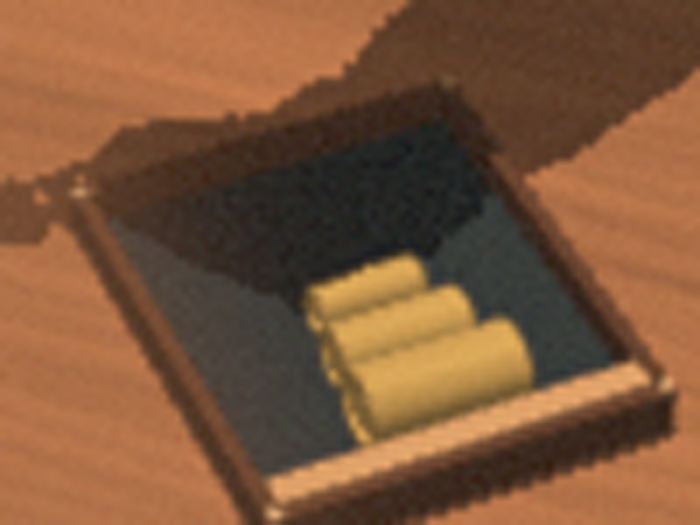

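Small slide placed; the row is almost closed with the order right. Now the chock.

Call:
{"fn": "step_arm", "kwargs": {"targets": "1 -0.03 -0.06 0 0 0 -0.14;1 -0.06 -0.12 0 0 0 -0.28;1 -0.09 -0.18 0 0 0 -0.42;1 -0.115 -0.24 0 0 0 -0.56;1 -0.139 -0.296 0 0 0 -0.7;1 -0.139 -0.296 0 0 0 -0.84;1 -0.139 -0.296 -0.04 0 0 -0.962;1 -0.139 -0.296 -0.08 0 0 -0.962;1 -0.139 -0.296 -0.12 0 0 -0.962;1 -0.139 -0.296 -0.12 0 0 -0.962"}}

```text
clock: 17.03
eef_pos: [0.4091, -0.2657, 0.0493]
tool_rot: [-0.008, 1.0, 0.002, -0.003]
ft_force: [-1.1, 1.0, -0.0]
grip_width: 0.0855
grasp_force: 0.0
```

Call:
{"fn": "step_arm", "kwargs": {"targets": "1 0 0 -0.05 0 0 0;1 0 0 -0.09 0 0 0;1 0 0 -0.096 0 0 0;1 0 0 -0.096 0 0 0;-0.3 0 0 -0.096 0 0 0;-0.3 0 0 -0.096 0 0 0;-0.3 0 0 -0.096 0 0 0;-0.3 0 0 -0.096 0 0 0;-0.3 0 0 -0.096 0 0 0;-0.3 0 0 -0.096 0 0 0"}}

```text
clock: 17.87
eef_pos: [0.4127, -0.2685, 0.0063]
tool_rot: [-0.008, 1.0, -0.001, 0.002]
ft_force: [-0.5, 1.6, 5.4]
grip_width: 0.0545
grasp_force: 63.9
```

```bash
python3 st.py
python3 - <<'E'
from m import *
# brass blob in tray from the picture after placing: row positions in tray frame
im=cv2.imread('pics/full_p8.png'); print(im.shape)
T=np.array([.5335,.0132]);ux=np.array([-.7193,-.6947]);uy=np.array([.6947,-.7193])
h=cv2.cvtColor(cv2.imread('pics/full_p8.png'),cv2.COLOR_BGR2HSV)
# sample brightness along tray middle line seen by scene camera at z of tops
for zc,name in((.012,'prof'),):
  for x in np.arange(-.075,.02,.003):
    p=T+ux*x; u,v=w2px('scene',[p[0],p[1],.02]).astype(int); print(round(x,3),(u,v),h[v,u].tolist(),end=' | ')
t=cv2.imread('pics/full_p8t.png'); print()
print('top:')
for x in np.arange(-.075,.02,.003):
    p=T+ux*x; u,v=np.rint(w2px('top',[p[0],p[1],.02])).astype(int); print(round(x,3),(u,v),t[v,u].tolist(),end=' | ')
E
```

```text
17.8667 [ 0.4127 -0.2685  0.0063] yaw 90.87 zdown [ 0.004 -0.002 -1.   ] j6 [-33.1 -33.9] w 0.0545 63.92995834350586 [-0.5  1.6  5.4]
(420, 560, 3)
-0.075 (np.int64(304), np.int64(220)) [14, 137, 214] | -0.072 (np.int64(304), np.int64(219)) [16, 141, 127] | -0.069 (np.int64(303), np.int64(218)) [19, 144, 126] | -0.066 (np.int64(303), np.int64(218)) [19, 144, 126] | -0.063 (np.int64(302), np.int64(217)) [18, 152, 156] | -0.06 (np.int64(302), np.int64(216)) [18, 152, 178] | -0.057 (np.int64(301), np.int64(215)) [18, 151, 193] | -0.054 (np.int64(301), np.int64(214)) [18, 151, 206] | -0.051 (np.int64(300), np.int64(214)) [19, 152, 207] | -0.048 (np.int64(300), np.int64(213)) [18, 150, 216] | -0.045 (np.int64(299), np.int64(212)) [18, 151, 218] | -0.042 (np.int64(298), np.int64(211)) [18, 154, 215] | -0.039 (np.int64(298), np.int64(210)) [18, 154, 208] | -0.036 (np.int64(297), np.int64(210)) [18, 151, 204] | -0.033 (np.int64(297), np.int64(209)) [18, 147, 174] | -0.03 (np.int64(296), np.int64(208)) [18, 153, 195] | -0.027 (np.int64(296), np.int64(207)) [18, 153, 207] | -0.024 (np.int64(29
[... 1832 characters left out ...]
205] | -0.018 (np.int64(274), np.int64(234)) [32, 142, 183] | -0.015 (np.int64(275), np.int64(235)) [85, 106, 114] | -0.012 (np.int64(275), np.int64(236)) [89, 90, 85] | -0.009 (np.int64(276), np.int64(237)) [25, 112, 147] | -0.006 (np.int64(277), np.int64(238)) [34, 160, 201] | -0.003 (np.int64(278), np.int64(239)) [44, 185, 228] | 0.0 (np.int64(279), np.int64(240)) [34, 135, 166] | 0.003 (np.int64(280), np.int64(241)) [25, 99, 133] | 0.006 (np.int64(281), np.int64(242)) [26, 98, 130] | 0.009 (np.int64(282), np.int64(243)) [38, 61, 72] | 0.012 (np.int64(283), np.int64(244)) [37, 40, 37] | 0.015 (np.int64(284), np.int64(245)) [41, 43, 40] | 0.018 (np.int64(285), np.int64(246)) [41, 45, 41] |
```

Call:
{"fn": "step_arm", "kwargs": {"targets": "-0.3 0 0 0 0 0 0;-0.3 0 0 0.08 0 0 0;-0.3 0 0 0.16 0 0 0;-0.3 0.02 0.05 0.2 0 0 0.14;-0.3 0.05 0.12 0.2 0 0 0.28;-0.3 0.08 0.19 0.2 0 0 0.42;-0.3 0.105 0.26 0.2 0 0 0.56;-0.3 0.13 0.33 0.2 0 0 0.7;-0.3 0.155 0.4 0.2 0 0 0.84;-0.3 0.18 0.465 0.2 0 0 0.958"}}

```text
clock: 18.7
eef_pos: [0.5017, -0.0332, 0.1052]
tool_rot: [-0.377, 0.926, -0.0, 0.001]
ft_force: [-0.0, 1.1, -0.2]
grip_width: 0.0542
grasp_force: 63.8
```

Call:
{"fn": "step_arm", "kwargs": {"targets": "-0.3 0.016 0.05 0 0 0 0;-0.3 0.016 0.05 -0.04 0 0 0;-0.3 0.016 0.05 -0.1 0 0 0;-0.3 0.016 0.05 -0.14 0 0 0;-0.3 0.016 0.05 -0.16 0 0 0;-0.3 0.016 0.05 -0.17 0 0 0;-0.3 0.016 0.05 -0.178 0 0 0;-0.3 0.016 0.05 -0.182 0 0 0;-0.3 0.016 0.05 -0.182 0 0 0"}}

```text
clock: 19.45
eef_pos: [0.5102, -0.0104, 0.0146]
tool_rot: [-0.374, 0.927, -0.0, 0.001]
ft_force: [-0.2, 0.2, 0.3]
grip_width: 0.0546
grasp_force: 63.8
```

```bash
python3 st.py;sed -i 's/^from workcell import bot/from workcell import bot/' st.py; python3 - <<'E'
from h import *
b=snap('scene','p9.png')
T=np.array([.5335,.0132]);ux=np.array([-.7193,-.6947]);uy=np.array([.6947,-.7193])
h=cv2.cvtColor(b,cv2.COLOR_RGB2HSV)
for x in np.arange(-.015,.06,.003):
    p=T+ux*x; u,v=w2px('scene',[p[0],p[1],.02]).astype(int); print(round(x,3),h[v,u].tolist(),end=' | ')
E
python3 st.py
```

```text
19.45 [ 0.5102 -0.0104  0.0146] yaw 133.95 zdown [ 0.002 -0.    -1.   ] j6 [ -1.2 -45.1] w 0.0546 63.8394033908844 [-0.2  0.2  0.3]
-0.015 [18, 141, 101] | -0.012 [18, 143, 102] | -0.009 [18, 145, 118] | -0.006 [18, 142, 124] | -0.003 [18, 140, 122] | -0.0 [17, 147, 120] | 0.003 [17, 147, 120] | 0.006 [18, 142, 104] | 0.009 [21, 114, 47] | 0.012 [30, 43, 30] | 0.015 [30, 43, 30] | 0.018 [9, 69, 37] | 0.021 [159, 56, 32] | 0.024 [175, 51, 30] | 0.027 [15, 82, 31] | 0.03 [162, 34, 37] | 0.033 [0, 30, 34] | 0.036 [24, 94, 38] | 0.039 [16, 102, 85] | 0.042 [16, 114, 127] | 0.045 [16, 110, 128] | 0.048 [16, 110, 128] | 0.051 [16, 120, 119] | 0.054 [15, 111, 120] | 0.057 [15, 109, 143] | 19.5 [ 0.5104 -0.0104  0.0146] yaw 133.95 zdown [ 0.003 -0.    -1.   ] j6 [ -1.2 -45.1] w 0.0547 63.84101986885071 [-0.6 -0.1 -0. ]
```

Call:
{"fn": "step_arm", "kwargs": {"targets": "-0.3 0.0029 0.0028 0 0 0 0;-0.3 0.0058 0.0056 0 0 0 0;-0.3 0.0072 0.007 0 0 0 0;-0.3 0.0086 0.0083 0 0 0 0;-0.3 0.01 0.0097 0 0 0 0;-0.3 0.0115 0.0111 0 0 0 0;-0.3 0.0115 0.0111 0 0 0 0;-0.3 0.0115 0.0111 0 0 0 0"}}

```text
clock: 20.17
eef_pos: [0.5156, -0.005, 0.0143]
tool_rot: [-0.374, 0.927, -0.001, 0.0]
ft_force: [-1.9, -1.7, 6.5]
grip_width: 0.0546
grasp_force: 64.6
```

Call:
{"fn": "step_arm", "kwargs": {"targets": "-0.3 0.0014 0.0014 0 0 0 0;-0.3 0.0022 0.0021 0 0 0 0;-0.3 0.0029 0.0028 0 0 0 0;-0.3 0.0029 0.0028 0 0 0 0;-0.3 0.0029 0.0028 0 0 0 0"}}

```text
clock: 20.58
eef_pos: [0.517, -0.0037, 0.0143]
tool_rot: [-0.374, 0.927, -0.001, 0.0]
ft_force: [-1.5, -2.1, 6.2]
grip_width: 0.0543
grasp_force: 64.6
```

```bash
cat > prof.py <<'E'
from h import *
b=snap('scene','px_%d.png'%np.random.randint(1e6))
T=np.array([.5335,.0132]);ux=np.array([-.7193,-.6947]);uy=np.array([.6947,-.7193])
h=cv2.cvtColor(b,cv2.COLOR_RGB2HSV)
for y in (-.012,0,.012):
  print(y,[(round(x*1000),h[v,u].tolist()) for x in np.arange(-.039,.06,.002) for u,v in [np.rint(w2px('scene',[*(T+ux*x+uy*y),.02])).astype(int)]] if y==0 else '')
E
python3 prof.py; python3 st.py
```

```text
-0.012 
0 [(-39, [19, 151, 215]), (-37, [18, 151, 205]), (-35, [18, 151, 205]), (-33, [17, 137, 125]), (-31, [17, 137, 125]), (-29, [19, 145, 121]), (-27, [18, 142, 126]), (-25, [18, 153, 122]), (-23, [18, 153, 122]), (-21, [18, 145, 118]), (-19, [18, 145, 118]), (-17, [17, 139, 117]), (-15, [18, 150, 112]), (-13, [19, 147, 104]), (-11, [19, 147, 104]), (-9, [19, 149, 118]), (-7, [19, 149, 118]), (-5, [19, 149, 123]), (-3, [17, 147, 123]), (-1, [18, 148, 119]), (1, [18, 148, 119]), (3, [19, 141, 107]), (5, [19, 141, 107]), (7, [19, 122, 65]), (9, [17, 91, 53]), (11, [135, 20, 26]), (13, [135, 20, 26]), (15, [0, 21, 36]), (17, [0, 21, 36]), (19, [38, 30, 34]), (21, [176, 60, 34]), (23, [8, 32, 32]), (25, [8, 32, 32]), (27, [14, 85, 45]), (29, [14, 85, 45]), (31, [15, 110, 93]), (33, [17, 117, 122]), (35, [17, 115, 129]), (37, [17, 115, 129]), (39, [16, 112, 128]), (41, [16, 112, 128]), (43, [15, 111, 119]), (45, [16, 121, 120]), (47, [16, 113, 138]), (49, [16, 113, 138]), (51, [19, 78, 95]), (53, [18, 77, 93]), (55, [18, 77, 93]), (57, [70, 13, 59]), (59, [60, 13, 59])]
0.012 
20.6333 [ 0.517  -0.0037  0.0143] yaw 133.96 zdown [ 0.001 -0.001 -1.   ] j6 [ -0.4 -44.3] w 0.0547 64.63108420372009 [-2.8 -1.2  6.4]
```

Call:
{"fn": "step_arm", "kwargs": {"targets": "-0.3 0.0014 0.0014 0 0 0 0;-0.3 0.0014 0.0014 0 0 0 0;-0.3 0.0014 0.0014 0 0 0 0"}}

```text
clock: 20.88
eef_pos: [0.5177, -0.0029, 0.0143]
tool_rot: [-0.374, 0.927, -0.001, 0.0]
ft_force: [-1.6, -1.9, 5.9]
grip_width: 0.0546
grasp_force: 64.6
```

Call:
{"fn": "step_arm", "kwargs": {"targets": "-0.3 0.0014 0.0014 0 0 0 0;-0.3 0.0014 0.0014 0 0 0 0;-0.3 0.0014 0.0014 0 0 0 0"}}

```text
clock: 21.13
eef_pos: [0.5179, -0.0027, 0.0143]
tool_rot: [-0.374, 0.927, -0.001, -0.0]
ft_force: [-3.1, -3.7, 7.5]
grip_width: 0.0547
grasp_force: 64.7
```

Call:
{"fn": "step_arm", "kwargs": {"targets": "-0.3 0.0014 0.0014 0 0 0 0;-0.3 0.0014 0.0014 0 0 0 0;-0.3 0.0014 0.0014 0 0 0 0"}}

```text
clock: 21.38
eef_pos: [0.518, -0.0026, 0.0143]
tool_rot: [-0.374, 0.927, -0.001, -0.001]
ft_force: [-4.6, -4.1, 9.2]
grip_width: 0.0546
grasp_force: 64.8
```

Call:
{"fn": "step_arm", "kwargs": {"targets": "-0.3 -0.0014 -0.0014 -0.001 0 0 0;-0.3 -0.0014 -0.0014 -0.002 0 0 0;-0.3 -0.0014 -0.0014 -0.002 0 0 0"}}

```text
clock: 21.63
eef_pos: [0.518, -0.0027, 0.0142]
tool_rot: [-0.374, 0.927, -0.001, 0.0]
ft_force: [-4.7, -3.1, 14.1]
grip_width: 0.0548
grasp_force: 65.5
```

Call:
{"fn": "step_arm", "kwargs": {"targets": "0.3 -0.0014 0 0 0 0 0;0.4 0 0 0 0 0 0;0.4 0 0 0 0 0 0;0.4 0 0 0.02 0 0 0;0.6 0 0 0.08 0 0 0;1 0 0 0.16 0 0 0;1 -0.04 -0.04 0.24 0 0 0;1 -0.06 -0.1 0.28 0 0 0;1 -0.08 -0.17 0.28 0 0 0;1 -0.1 -0.24 0.28 0 0 0"}}

```text
clock: 22.47
eef_pos: [0.4691, -0.1229, 0.1555]
tool_rot: [-0.375, 0.927, -0.002, 0.002]
ft_force: [0.9, -0.0, -0.8]
grip_width: 0.0853
grasp_force: 0.0
```

Call:
{"fn": "step_arm", "kwargs": {"targets": "1 -0.05 -0.06 0.03 0 0 0;1 -0.1 -0.12 0.06 0 0 0;1 -0.15 -0.18 0.08 0 0 0;1 -0.18 -0.24 0.08 0 0 0;1 -0.18 -0.24 0.08 0 0 0"}}

```text
clock: 22.88
eef_pos: [0.3757, -0.2461, 0.1939]
tool_rot: [-0.371, 0.929, -0.002, -0.0]
ft_force: [0.1, 0.1, 1.1]
grip_width: 0.0853
grasp_force: 0.0
```

```bash
python3 st.py; python3 - <<'E'
from h import *
t=snap('top','fin_t.png');s=snap('scene','fin_s.png')
T=np.array([.5335,.0132]);ux=np.array([-.7193,-.6947]);uy=np.array([.6947,-.7193])
# rectified tray-plane maps at z=.02, 1px=1mm, V channel rows (tray x) at several y
for n,im in(('top',t),('scene',s)):
  g=cv2.cvtColor(im,cv2.COLOR_RGB2HSV)
  for y in(-.018,0,.018):
    out=[]
    for x in np.arange(-.076,.06,.003):
      u,v=np.rint(w2px(n,[*(T+ux*x+uy*y),.022])).astype(int); H=g[v,u]
      c='B' if H[1]>170 else ('w' if H[1]>95 else '.') 
      out.append(f"{round(x*1000)}:{H[0]}/{H[1]}/{H[2]}")
    print(n,y,' '.join(out))
# movement of others: compare with first pictures outside the tray
for n,f,im in(('top','pics/full_top1.png',t),('scene','pics/full_sc1.png',s)):
  d=np.abs(cv2.imread(f)[:,:,::-1].astype(int)-im).max(2)
  for nm,p in dict(chrome=(564,339),ceramic=(653,401),bottle=(204,233),driver=(574,245),pickup=(405,195)).items():
    if n=='top': u,v=int(p[0]/1.42),int(p[1]/1.42); print(nm,d[v-18:v+18,u-18:u+18].mean().round(1))
E
```

```text
22.8833 [ 0.3757 -0.2461  0.1939] yaw 133.57 zdown [ 0.001 -0.003 -1.   ] j6 [-33.1 -76.7] w 0.0853 0.0 [0.1 0.1 1.1]
top -0.018 -76:20/128/240 -73:21/177/179 -70:22/210/194 -67:23/210/214 -64:23/207/219 -61:23/206/228 -58:27/188/237 -55:25/204/234 -52:22/203/219 -49:23/210/214 -46:23/209/201 -43:22/204/176 -40:21/205/143 -37:22/207/196 -34:23/209/212 -31:24/203/230 -28:28/181/238 -25:23/202/226 -22:23/203/217 -19:23/209/203 -16:21/207/165 -13:22/205/173 -10:23/204/212 -7:25/199/231 -4:26/197/237 -1:23/211/220 2:22/210/202 5:20/178/83 8:40/25/31 11:13/51/35 14:13/54/33 17:120/41/31 20:19/145/180 23:20/139/200 26:20/135/214 29:20/132/223 32:20/133/225 35:21/127/237 38:20/137/220 41:26/44/122 44:38/23/124 47:32/29/125 50:32/29/125 53:32/29/125 56:32/27/125 59:33/22/126
top 0 -76:20/128/240 -73:20/147/196 -70:22/210/182 -67:22/207/206 -64:23/203/216 -61:23/208/229 -58:27/185/237 -55:24/202/235 -52:23/205/224 -49:23/208/212 -46:23/210/198 -43:22/208/158 -40:21/190/149 -37:22/210/199 -34:23/209/214 -31:24/197/232 -28:27/193/237 -25:23/207/221 -22:23/206/213 -19:23/214/199 -16:21/197/154 -
[... 2311 characters left out ...]
:14/136/216 -73:14/136/216 -70:17/139/117 -67:19/147/120 -64:18/151/149 -61:18/151/171 -58:18/152/173 -55:18/151/187 -52:18/153/198 -49:18/156/209 -46:18/152/216 -43:18/152/216 -40:18/154/209 -37:18/153/205 -34:18/153/165 -31:18/152/180 -28:19/151/186 -25:18/152/201 -22:18/152/216 -19:18/150/216 -16:18/155/201 -13:18/155/201 -10:18/152/175 -7:18/154/195 -4:18/152/198 -1:18/152/198 2:18/145/160 5:17/137/108 8:170/57/40 11:170/57/40 14:25/37/41 17:10/34/45 20:176/47/38 23:176/47/38 26:16/100/82 29:15/120/177 32:17/117/225 35:17/117/225 38:16/116/225 41:16/118/219 44:16/122/213 47:16/122/213 50:16/68/79 53:83/18/57 56:35/28/54 59:30/26/58
chrome 5.4
ceramic 14.3
bottle 5.3
driver 5.5
pickup 5.4
```

```bash
python3 - <<'E'
from h import *
r=[]
for f in('pics/full_sc1.png','pics/full_fin_s.png'):
    g=cv2.imread(f)[140:160,152:184].astype(int); m=(g.max(2)-g.min(2)<40)&(g.max(2)>90); v,u=np.nonzero(m); r.append((u.mean()+152,v.mean()+140,m.sum()))
print(r)
if abs(r[0][0]-r[1][0])<2 and abs(r[0][1]-r[1][1])<2: print(bot.job_done())
E
```

```text
[(np.float64(168.3174603174603), np.float64(149.33862433862433), np.int64(189)), (np.float64(168.62295081967213), np.float64(149.26775956284152), np.int64(183))]
the job is handed in; nothing more can be done
None
```

The three slides lie closed up in size order from the cork with the wedge snug against the smallest, the other items look unmoved in the pictures, and the job was handed in at about 23 s; no verdict came back.

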